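Load the full cuvette magazine into the photometer

TASK

Two closed cuvette magazines that look alike stand on the lab bench; one is full and the other nearly used up, and only their weight tells them apart. Feel which is the heavier and press it gently down into the photometer's magazine well until it has snapped fully home, and stand the lighter one softly in the open steel tray for refilling. Keep both magazines upright and leave the bottles and the beaker alone.

Things in the scene. Friction and masses are not known exactly. Their poses are not given: they have to be found in the camera images.
- magazine_a: One of two closed white plastic cuvette magazines, identical outside: upright box 74 (x) x 52 (y) x 90 mm high, a grey grip rib on its lid. Origin at the centre of its underside, z up. Across each end (+x and -x face) runs a snap bead 4.5 mm proud, its edge 66 mm above the origin. Mass 0.18 to 0.6 kg; the full one weighs at least 1.7 times the other. Half a turn makes no difference.
- magazine_a_rib (a point): Centre of magazine_a's grip rib, 107 mm above the magazine's origin. The rib is 50 mm long (x), 18 mm thick (y) and 34 mm tall (90 to 124 mm above the origin), standing free on the lid: pinch it across its 18 mm.
- magazine_b: The other magazine, the same outside in every way; either of the two can be the full one.
- magazine_b_rib (a point): Centre of magazine_b's grip rib, as for magazine_a.
- well_floor (a point): Centre of the floor of the photometer's magazine well, 30 mm above the bench; x along the well's length, z up. The well is 77 (x) x 55 (y) mm and 60 mm deep. A magazine drops in freely until its beads rest on the two catch rollers, about 8 mm short of the floor; pressed down with a further 5 to 14 N it snaps past and stands on the hard floor, its origin at this point.
- well_mouth (a point): Centre of the well's mouth in the flat loading deck, 90 mm above the bench and 60 mm above well_floor; the mouth has a 6 mm lead-in slope all round. Beyond 80 mm to its +y side the hood and keypad rise to 145 mm above the bench.
- catch_near (a joint): Sprung roller catch on the deck at the well's -x end, in a steel housing 19 mm tall: how far the roller is pushed outwards, 0 (out, at rest) to 0.006 m. About 4.5 N preload and 0.8 N per mm; the roller's centre is 10 mm above the deck.
- catch_far (a joint): The same catch at the well's +x end.
- tray: Open steel tray, 140 (x) x 120 (y) x 28 mm high outside, walls and floor 4 mm thick, fixed to the bench; origin at the centre of its underside.
- wash_bottle: Bystander: white plastic bottle, 64 mm across, 160 mm tall, origin at the centre of its underside.
- amber_jar: Bystander: brown glass jar, 68 mm across, 100 mm tall, origin at the centre of its underside.
- beaker: Bystander: glass beaker, 70 mm across, 90 mm tall, origin at the centre of its underside.
- photometer: The photometer: dark base, flat grey loading deck with the well on its right (-y) half, sloping keypad and silver hood on the left. 300 (x) x 310 (y) mm, fixed. Origin at bench height; in its own axes (parallel to the well's) the well's centre lies 30 mm to -x and 70 mm to -y.

How it is judged:
By the outcome, as a careful person would: the job done as asked, in the order asked, and still so for the second after the job is handed in, with the robot touching nothing.
It also fails if it takes over 72 s, if anything falls off the work surface, if the arm or the gripper's body presses on something with over 40 N, if the wrist force passes 120 N, or if a joint passes its speed limit or range.

ROBOT

A 6-joint arm with a two-finger parallel gripper is mounted at the origin on the work surface. World frame = base frame: x ahead of the robot, y to its left, z up, the work surface at z = 0. Lengths are in m, angles in rad, forces in N, time in s.
With the tool pointing down it reaches from about 0.425 to 0.925 m from the base axis. Payload 12.5 kg.
Tool frame: the origin (TCP) lies at the very end of the fingers, on their centre line; the grasp point (between the pads) lies 19 mm behind it; z points along the fingers, y is the line along which they close (so a half turn about z gives the same grasp; the last joint's range is limited). The gripper opens to 85 mm and grips with 20 to 120 N. Pads are 22 mm wide; open, the fingers measure 114 mm over their backs; the gripper's body (76 mm by 85 mm) begins 54 mm behind the grasp point. The pads swing forward as they close: fully open they stand 13 mm farther back than shut.
Start: joints at [-1.397, 0.491, 1.559, -0, 1.092, -0.106], TCP at [0.173, -0.601, 0.231] pointing down, gripper open.
Joint ranges: [-3.1, 3.1], [-0.84, 2.19], [0.05, 2.79], [-1.13, 4.28], [0.06, 2.93], [-2.69, 2.69]. Speed limits (rad/s): [2.22, 2.22, 2.79, 3.14, 3.14, 3.14].

INTERFACE

Orientations are given as a rotation vector (axis times angle).
In Python, from rig import manip, vision, nets gives the robot as it stands.
- The arm moves only by the tool jog_arm, never from a script. Its argument "moves" is a list of rows, each a list of 7 numbers: the opening, from 0 (shut) to 1 (fully open), then the shift along the tool's x, y, z in mm, then the turn, a rotation vector about the tool's x, y, z in units of 10 degrees (1.0 is 10 degrees). In form: [[hand, x, y, z, rx, ry, rz], ...]. A call has 1 to 12 rows; each row shifts and turns the commanded pose from where the row before left it, along the tool's axes as they then stand; what a row does not reach is not made up. A row lasts 1/8 s, in which the tool goes at most 62.5 mm and 10.7 degrees, less where a joint would pass 70% of its speed; a pose out of reach is approached as far as the arm can. A call with a gripper value outside its range is refused whole. The fingers move at their own pace and stop on an object; the grip force is fixed at half the most. Time passes only in rows, so rows that do not move let the fingers close. It gives the time, the measured TCP pose, the force, the opening and the grip force at its end, in the units of the state.
- manip.get_state(): the state, without advancing time (a new reading comes with each control period).
- vision.get_image(name): name is "scene" or "top" or "wrist"; returns the picture (400x640x3 uint8, red, green, blue); there is no depth.
- vision.camera_info(name): a dict with "K" (3x3 intrinsics, pixels), "world_to_cam" (4x4, takes a point from world to camera coordinates). Camera axes: x right, y down, z forward; pixel columns grow to the right and rows downward; lengths in m; the calibration is good to about 2 mm. A picture is of the moment at which its call begins: read the wrist's pose just before it. camera_info takes no time and is no camera call; for the wrist camera it gives the pose at the moment of the call.
- manip.hand_in(): hands the job in; it is judged then, once.
Trained networks look in the newest picture that a camera, given by its name, has taken for a name from the list of things; names that differ only in an ending like _2 or _b are one class to them, and where a whole thing is asked for, a point or a joint stands for the part that bears it (a point fixed in the world has none). Each returns a list of dicts, best first, with "p" (0 to 1); they miss things now and then, are a little off and sometimes report something else, mostly with a low value. They report only what shows in the picture. A call takes as long as a camera call.
- nets.search_frame(camera, name): "box" ([left, top, width, height] in pixels, round what is visible of it).
The state is a dict: "time_s": time; "joint_pos": joint angles; "qd": joint speeds; "joint_torque": joint torques, N m; "eef_pos": TCP position; "eef_rot": TCP orientation; "force": force on the tool from outside, world axes, zero at the start; "wrist_torque": the same for the moment, N m; "finger_gap": finger opening in m; "grasp_force": force on a finger pad.
Only numpy, scipy, OpenCV 4.12 (cv2) and the standard library are available. Lean on these libraries where they do the work, as an engineer would, in place of code of your own. Each camera call takes 0.05 s, during which the arm holds its last target. There are 200 camera calls.

## Working session

There is one attempt and no reset: what is moved stays moved. The work goes in short steps, Python scripts to look and compute and a tool call to move; the robot and the scene stay as the last step left them, time stands still between calls to the robot, and variables do not carry over. Pictures are saved under pics/ and viewed, at most 10 in all, crops included, and the job is handed in when it is done.

Besides the shell and the picture viewer there is one more tool, called after "Emit:" as a command line: name --pt "numbers of a row" for each row, then --argument value for the rest. jog_arm: Moves the arm, as the interface text tells. Its arguments: {"type":"object","properties":{"moves":{"type":"array","items":{"type":"array","items":{"type":"number"}}}},"required":["moves"]}

```bash
mkdir -p pics
cat > h.py <<'E'
import numpy as np, cv2
from rig import manip, vision, nets
def cam(n):
    c=vision.camera_info(n); return np.array(c["K"]),np.array(c["world_to_cam"])
def pix2plane(n,u,v,z,KT=None):
    K,T=KT or cam(n); R,t=T[:3,:3],T[:3,3]
    d=R.T@np.linalg.solve(K,[u,v,1.]); o=-R.T@t
    return o+d*(z-o[2])/d[2]
def proj(n,P,KT=None):
    K,T=KT or cam(n); p=T[:3,:3]@np.array(P)+T[:3,3]; p=K@p; return p[:2]/p[2]
def save(n,f):
    im=vision.get_image(n); cv2.imwrite("pics/"+f,cv2.cvtColor(np.asarray(im),cv2.COLOR_RGB2BGR)); return im
E
python3 - <<'E'
from h import *
save("top","top1.png");save("scene","sc1.png")
for n in("top","scene"):
  K,T=cam(n);print(n,K.round(1).tolist(),(-T[:3,:3].T@T[:3,3]).round(3),T[:3,:3].round(2).tolist())
  for o in("magazine_a","magazine_a_rib","tray","catch_near","photometer","wash_bottle","amber_jar","beaker"):
    print(o,[(np.round(d["box"]).tolist(),round(d["p"],2)) for d in nets.search_frame(n,o)][:4])
s=manip.get_state();print(s["time_s"],s["eef_pos"],s["eef_rot"],s["force"])
E
```

```text
top [[380.8, 0.0, 322.2], [0.0, 380.8, 193.9], [0.0, 0.0, 1.0]] [0.496 0.004 1.013] [[-0.02, -1.0, -0.01], [-0.99, 0.02, -0.12], [0.12, 0.01, -0.99]]
magazine_a [([379.0, 216.0, 36.0, 37.0], 0.92), ([441.0, 215.0, 40.0, 40.0], 0.64), ([384.0, 125.0, 31.0, 35.0], 0.45)]
magazine_a_rib [([380.0, 215.0, 32.0, 33.0], 0.57)]
tray [([298.0, 188.0, 63.0, 68.0], 0.92)]
catch_near []
photometer [([89.0, 152.0, 161.0, 146.0], 0.76)]
wash_bottle [([320.0, 118.0, 24.0, 35.0], 0.95)]
amber_jar [([384.0, 126.0, 32.0, 33.0], 0.77)]
beaker [([318.0, 116.0, 26.0, 38.0], 0.73), ([430.0, 134.0, 33.0, 35.0], 0.68)]
scene [[511.0, 0.0, 324.1], [0.0, 511.0, 197.3], [0.0, 0.0, 1.0]] [1.68  0.568 0.965] [[-0.46, 0.89, -0.02], [0.53, 0.26, -0.81], [-0.71, -0.38, -0.59]]
magazine_a [([286.0, 149.0, 19.0, 44.0], 0.87), ([241.0, 138.0, 29.0, 43.0], 0.84)]
magazine_a_rib [([283.0, 149.0, 23.0, 46.0], 0.61)]
tray [([313.0, 182.0, 41.0, 41.0], 0.97)]
catch_near [([287.0, 199.0, 22.0, 56.0], 0.42), ([242.0, 142.0, 28.0, 38.0], 0.33)]
photometer [([396.0, 179.0, 132.0, 112.0], 0.83), ([287.0, 151.0, 20.0, 44.0], 0.47)]
wash_bottle [([289.0, 200.0, 21.0, 56.0], 0.76), ([238.0, 138.0, 32.0, 42.0], 0.19)]
amber_jar [([236.0, 193.0, 25.0, 38.0], 0.62)]
beaker [([207.0, 181.0, 31.0, 36.0], 0.95)]
0.9 [ 0.17260185 -0.60068439  0.23134197] [ 3.11083681e+00  4.38074897e-01 -8.66557695e-05] [-1.5237637   0.19130428 -0.59452963]
```

View pics/top1.png

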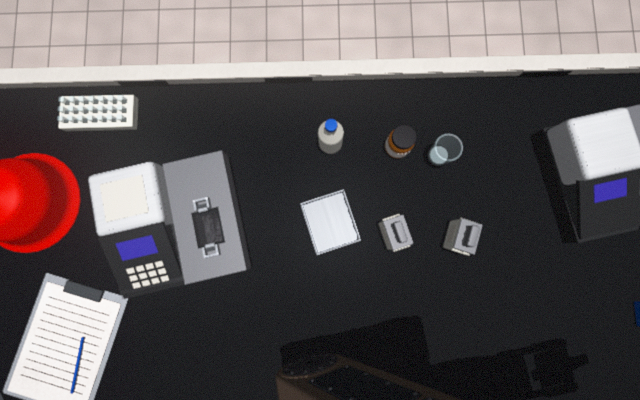

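View pics/sc1.png

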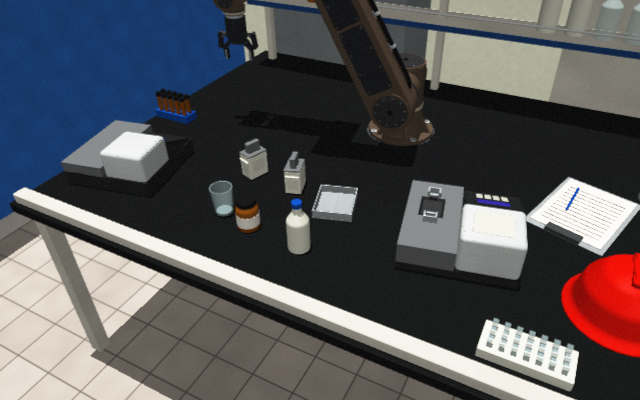

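The top view shows the well at about (207,228), the tray at (330,222), and magazines at (396,232) and (464,236). The bottle, jar and beaker are at (331,137), (400,141) and (446,150), and a second device without a well stands at far right. I'll zoom in on the magazines and the well.

Run:
```python
from h import *
im=cv2.imread("pics/top1.png")
a=cv2.resize(im[205:265,370:490],None,fx=6,fy=6,interpolation=cv2.INTER_CUBIC)[:, :720]
b=cv2.resize(im[188:266,175:245],None,fx=5,fy=5,interpolation=cv2.INTER_CUBIC)[:240*2]
t=cv2.resize(im[185:260,295:365],None,fx=5,fy=5,interpolation=cv2.INTER_CUBIC)
o=np.zeros((600,800,3),np.uint8)
a=cv2.resize(im[205:265,370:490],None,fx=4,fy=4,interpolation=cv2.INTER_CUBIC)
b=cv2.resize(im[190:265,180:240],None,fx=4.6,fy=4.6,interpolation=cv2.INTER_CUBIC)
t=cv2.resize(im[185:260,295:365],None,fx=4.6,fy=4.6,interpolation=cv2.INTER_CUBIC)
o[:240,:480]=a;o[245:245+b.shape[0],:b.shape[1]]=b;o[245:245+t.shape[0],400:400+t.shape[1]]=t
cv2.imwrite("pics/z1.png",o)
```

```text
(no output)
```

View pics/z1.png

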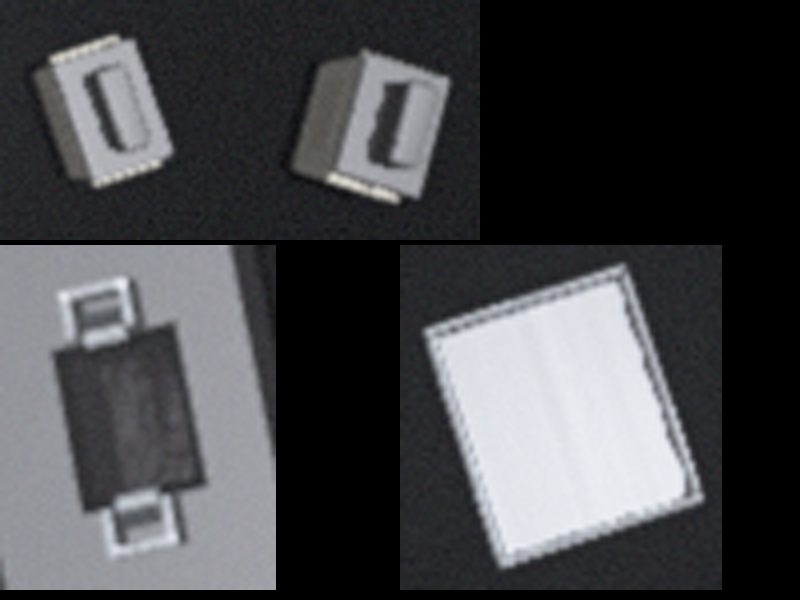

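Run:
```python
from h import *
KT=cam("top")
def do(nm,pts,s,off,o0,z):
  P=np.array([pix2plane("top",(x-o0[0]+.5)/s-.5+off[0],(y-o0[1]+.5)/s-.5+off[1],z,KT) for x,y in pts])[:,:2]
  e=[P[(i+1)%4]-P[i] for i in range(4)]
  print(nm,P.mean(0).round(4),[(round(np.hypot(*v)*1e3),round(np.degrees(np.arctan2(v[1],v[0]))%180,1)) for v in e], "r",np.hypot(*P.mean(0)).round(3))
do("m1",[(53,62),(133,40),(173,155),(93,182)],4,(370,205),(0,0),.09)
do("m2",[(363,52),(450,77),(420,198),(328,173)],4,(370,205),(0,0),.09)
do("well",[(52,352),(178,322),(205,485),(83,512)],4.6,(180,190),(0,245),.09)
do("tray",[(424,330),(628,265),(704,498),(503,568)],4.6,(295,185),(400,245),.028)
for n,b,h in(("wash",(320,118,24,35),.0),("jar",(384,126,32,33),.1),("beak",(430,134,33,35),.05)):
  print(n,pix2plane("top",b[0]+b[2]/2,b[1]+b[3]/2,h,KT).round(3))
from scipy.spatial.transform import Rotation as R
print(R.from_rotvec(manip.get_state()["eef_rot"]).as_matrix().round(3))
# rib top of m1,m2
for q in((122,108),(407,125)): print(pix2plane("top",(q[0]+.5)/4-.5+370,(q[1]+.5)/4-.5+205,.124,KT).round(4))
```

```text
m1 [ 0.5159 -0.1674] [(50, np.float64(104.1)), (72, np.float64(16.6)), (51, np.float64(107.2)), (75, np.float64(16.2))] r 0.542
m2 [ 0.5033 -0.3329] [(54, np.float64(72.5)), (75, np.float64(162.1)), (56, np.float64(73.5)), (76, np.float64(160.4))] r 0.603
well [0.5375 0.2922] [(68, np.float64(102.2)), (88, np.float64(10.1)), (65, np.float64(101.2)), (86, np.float64(12.2))] r 0.612
tray [ 0.5482 -0.0063] [(121, np.float64(106.5)), (138, np.float64(16.3)), (119, np.float64(107.8)), (140, np.float64(17.5))] r 0.548
wash [ 0.784 -0.016  0.   ]
jar [ 0.734 -0.181  0.1  ]
beak [ 0.72  -0.309  0.05 ]
[[ 0.961  0.276 -0.   ]
 [ 0.276 -0.961 -0.   ]
 [-0.     0.    -1.   ]]
[ 0.5159 -0.1664  0.124 ]
[ 0.5027 -0.3302  0.124 ]
```

Emit:
jog_arm --pt "0.6 49 -21 0 0 0 0" --pt "0.6 49 -21 0 0 0 0" --pt "0.6 49 -21 0 0 0 0" --pt "0.6 49 -21 0 0 0 0" --pt "0.6 49 -21 0 0 0 0" --pt "0.6 49 -21 0 0 0 0" --pt "0.6 49 -21 0 0 0 0" --pt "0.6 49 -21 0 0 0 0" --pt "0.6 0 0 0 0 0 0.86" --pt "0.6 0 0 0 0 0 0.86" --pt "0.6 0 0 0 0 0 0.86" --pt "0.6 0 0 0 0 0 0.86"

```text
time_s: 2.4
eef_pos: [0.503, -0.3309, 0.2313]
eef_rot: [3.1, -0.509, 0.0]
force: [0.1, -1.0, 0.2]
finger_gap: 0.0515
grasp_force: 0.0
```

```bash
cat >> h.py <<'E'
from scipy.spatial.transform import Rotation as Ro
def st():
    s=manip.get_state(); R=Ro.from_rotvec(s["eef_rot"]).as_matrix()
    print("t",round(s["time_s"],2),"p",np.round(s["eef_pos"],4),"yaw",np.degrees(np.arctan2(R[1,0],R[0,0])).round(2),"tz",R[:,2].round(3),"F",np.round(s["force"],2),"gap",round(s["finger_gap"],4),"gf",np.round(s["grasp_force"],1)); return s,R
def to(x,y,yaw=None):
    s,R=st(); d=np.array([x,y,0])-np.array([*s["eef_pos"][:2],0]); print("tool mm",(R.T@d*1e3).round(1))
    if yaw is not None: print("rz", round((np.degrees(np.arctan2(R[1,0],R[0,0]))-yaw)/10,2))
E
python3 - <<'E'
from h import *
to(.503,-.332,-18.3)
save("wrist","w1.png"); print(proj("wrist",[.503,-.332,.124]), nets.search_frame("wrist","magazine_a_rib"))
E
```

```text
t 2.4 p [ 0.503  -0.3309  0.2313] yaw -18.64 tz [ 0. -0. -1.] F [ 0.06 -0.98  0.19] gap 0.0515 gf 0.0
tool mm [0.3 1.  0. ]
rz -0.03
[324.18404559 199.63145064] [{'box': [83.3, 163.0, 131.6, 111.0], 'p': 0.58}]
```

View pics/w1.png

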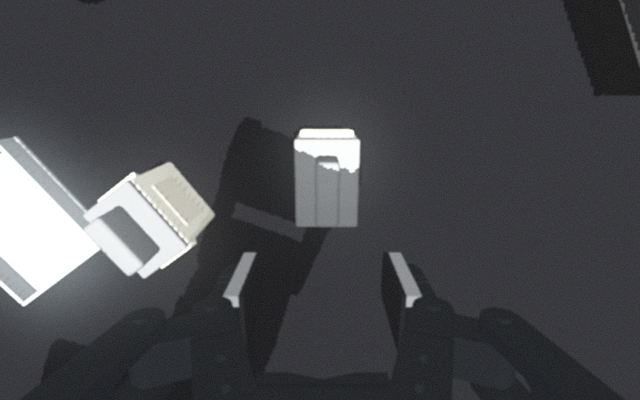

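Emit:
jog_arm --pt "0.6 0 0 35 0 0 0" --pt "0.6 0 0 35 0 0 0" --pt "0.6 0 0 35 0 0 0" --pt "0.6 0 0 20 0 0 0" --pt "0.6 0 0 10 0 0 0" --pt "0.6 0 0 0 0 0 0"

```text
time_s: 3.25
eef_pos: [0.503, -0.331, 0.0961]
eef_rot: [-3.101, 0.499, 0.001]
force: [-0.2, -0.6, 0.6]
finger_gap: 0.0512
grasp_force: 0.0
```

Run:
```python
from h import *
st()
F=[]
for i in range(4): vision.get_image("wrist"); F.append(manip.get_state()["force"])
print(np.round(F,2), np.mean(F,0))
```

```text
t 3.25 p [ 0.503  -0.331   0.0961] yaw -18.28 tz [-0.  0. -1.] F [-0.17 -0.62  0.6 ] gap 0.0512 gf 0.0
[[-0.39 -0.45  0.34]
 [-0.17 -1.23  0.34]
 [ 0.55  0.39  0.88]
 [ 0.06  0.08 -0.67]] [ 0.01299204 -0.30379694  0.22404268]
```

Emit:
jog_arm --pt "0 0 0 0 0 0 0" --pt "0 0 0 0 0 0 0" --pt "0 0 0 0 0 0 0" --pt "0 0 0 0 0 0 0" --pt "0 0 0 0 0 0 0"

```text
time_s: 4.08
eef_pos: [0.5031, -0.3312, 0.0966]
eef_rot: [3.101, -0.501, 0.001]
force: [-0.9, -1.3, 4.2]
finger_gap: 0.0171
grasp_force: 61.0
```

Emit:
jog_arm --pt "0 0 0 -8 0 0 0" --pt "0 0 0 -20 0 0 0" --pt "0 0 0 -20 0 0 0" --pt "0 0 0 0 0 0 0" --pt "0 0 0 0 0 0 0"

```text
time_s: 4.7
eef_pos: [0.5026, -0.3306, 0.1434]
eef_rot: [-3.101, 0.501, 0.002]
force: [0.6, -0.0, -5.3]
finger_gap: 0.0171
grasp_force: 59.9
```

Run:
```python
from h import *
st()
F=[]
for i in range(8): vision.get_image("wrist"); F.append(manip.get_state()["force"])
print(np.round(F,2)[:,2], np.mean(F,0))
```

```text
t 4.7 p [ 0.5026 -0.3306  0.1434] yaw -18.37 tz [-0.001  0.001 -1.   ] F [ 0.59 -0.05 -5.27] gap 0.0171 gf 59.9
[-5.46 -6.14 -4.6  -5.24 -4.03 -4.02 -5.62 -4.6 ] [-0.11255379 -0.30455608 -4.96450786]
```

Emit:
jog_arm --pt "0 0 0 -35 0 0 0" --pt "0 0 0 -45 0 0 0" --pt "0 0 0 -45 0 0 -0.5" --pt "0 0 0 -15 0 0 -0.9" --pt "0 0 0 0 0 0 -0.9" --pt "0 0 0 0 0 0 -0.66" --pt "0 8 -30 0 0 0 0" --pt "0 12 -46 0 0 0 0" --pt "0 12 -46 0 0 0 0" --pt "0 12 -46 0 0 0 0" --pt "0 12 -46 0 0 0 0" --pt "0 12 -46 0 0 0 0"

```text
time_s: 6.6
eef_pos: [0.5189, -0.0612, 0.2844]
eef_rot: [3.126, 0.307, 0.0]
force: [-0.3, 0.9, -5.7]
finger_gap: 0.0169
grasp_force: 60.4
```

Emit:
jog_arm --pt "0 12 -46 0 0 0 0" --pt "0 12 -46 0 0 0 0" --pt "0 12 -46 0 0 0 0" --pt "0 12 -46 0 0 0 0" --pt "0 12 -46 0 0 0 0" --pt "0 12 -46 0 0 0 0" --pt "0 12 -40 0 0 0 0" --pt "0 8 -30 0 0 0 0" --pt "0 0 0 0 0 0 0"

```text
time_s: 7.72
eef_pos: [0.5415, 0.2964, 0.2837]
eef_rot: [-3.126, -0.311, 0.001]
force: [-0.5, -1.1, -5.6]
finger_gap: 0.0172
grasp_force: 60.4
```

Run:
```python
from h import *
to(.5375,.2922,11.3)
save("wrist","w2.png")
KT=cam("wrist")
c,s=np.cos(np.radians(11.3)),np.sin(np.radians(11.3))
for a,b in((.044,.033),(-.044,.033),(-.044,-.033),(.044,-.033)): print(proj("wrist",[.5375+a*c-b*s,.2922+a*s+b*c,.09],KT).round(1))
```

```text
t 7.72 p [0.5415 0.2964 0.2837] yaw 11.37 tz [-0.001 -0.    -1.   ] F [-0.51 -1.13 -5.62] gap 0.0172 gf 60.4
tool mm [-4.7  3.3  0. ]
rz 0.01
[288.7 132.7]
[291.2 221.9]
[357.3 221.9]
[359.9 132.6]
```

View pics/w2.png

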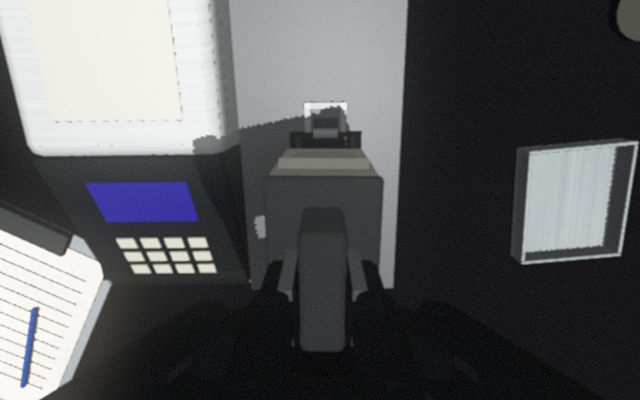

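Run:
```python
from h import *
s,R=st(); p=np.array(s["eef_pos"]); KT=cam("wrist")
im=cv2.cvtColor(cv2.imread("pics/w2.png"),cv2.COLOR_BGR2GRAY).astype(float)
f=lambda x,y,z: proj("wrist",p+R@np.array([x,y,0])+[0,0,z],KT).round(1)
zl=.09-.0966
print("lid",f(.037,.026,zl),f(.037,-.026,zl)); print("rib top far",f(.025,.009,zl+.034),f(.025,-.009,zl+.034),"near",f(-.025,.009,zl+.034))
print("col310-340 mean rows",[(r,round(im[r,315:340].mean())) for r in range(170,218,1)])
r=im[190:205].mean(0);print("lid edges",[(c,round(r[c])) for c in list(range(262,276))+list(range(376,388))])
r=im[134:140].mean(0);print("well",[(c,round(r[c])) for c in list(range(284,296))+list(range(354,366))])
r=im[120:140,350:358].mean(1).round();print(r)
```

```text
t 7.78 p [0.5415 0.2952 0.2837] yaw 11.33 tz [-0.001 -0.001 -1.   ] F [ 0.24 -0.49 -5.28] gap 0.0169 gf 60.4
lid [382.7 184.7] [261.5 184.9]
rib top far [348.1 242.3] [296.4 242.3] near [345.6 361.3]
col310-340 mean rows [(170, 94), (171, 95), (172, 96), (173, 97), (174, 95), (175, 82), (176, 60), (177, 53), (178, 57), (179, 60), (180, 61), (181, 62), (182, 62), (183, 61), (184, 61), (185, 62), (186, 62), (187, 61), (188, 60), (189, 61), (190, 62), (191, 60), (192, 61), (193, 62), (194, 60), (195, 61), (196, 60), (197, 60), (198, 60), (199, 62), (200, 60), (201, 61), (202, 60), (203, 60), (204, 61), (205, 60), (206, 58), (207, 50), (208, 47), (209, 46), (210, 45), (211, 45), (212, 44), (213, 45), (214, 45), (215, 45), (216, 45), (217, 46)]
lid edges [(262, 57), (263, 55), (264, 54), (265, 56), (266, 58), (267, 58), (268, 58), (269, 61), (270, 59), (271, 60), (272, 58), (273, 59), (274, 59), (275, 58), (376, 62), (377, 60), (378, 62), (379, 61), (380, 57), (381, 61), (382, 85), (383, 124), (384, 148), (385, 153), (386, 153), (387, 151)]
well [(284, 70), (285, 69), (286, 70), (287, 68), (288, 67), (289, 55), (290, 44), (291, 39), (292, 38), (293, 37), (294, 38), (295, 40), (354, 48), (355, 46), (356, 49), (357, 44), (358, 44), (359, 47), (360, 77), (361, 128), (362, 164), (363, 171), (364, 173), (365, 169)]
[174. 173. 173. 174. 175. 172. 172. 172. 174. 170. 146.  90.  50.  45.
  47.  44.  46.  48.  49.  50.]
```

Run:
```python
from h import *
s,R=st(); p=np.array(s["eef_pos"]); K,T=cam("wrist")
G=np.eye(4);G[:3,:3]=R;G[:3,3]=p; C=T@G   # tool->cam
y=np.radians(-18.64);c,sn=np.cos(y),np.sin(y)
R1=np.array([[c,sn,0],[sn,-c,0],[0,0,-1]]);G1=np.eye(4);G1[:3,:3]=R1;G1[:3,3]=[.503,-.3309,.2313]
KT1=(K,C@np.linalg.inv(G1))
ray=lambda u,v,z:(R1.T@(pix2plane("w",u,v,z,KT1)-G1[:3,3])*1e3).round(1)
im=cv2.cvtColor(cv2.imread("pics/w1.png"),cv2.COLOR_BGR2GRAY).astype(float)
print("far lid",[(r,round(im[r,300:355].mean())) for r in range(124,146)])
print("near",[(r,round(im[r,298:314].mean())) for r in range(218,234)],[(r,round(im[r,318:338].mean())) for r in range(150,170)],)
q=im[185:215].mean(0);print([(c,round(q[c])) for c in list(range(289,300))+list(range(312,345))+list(range(352,364))])
for u,v,z in((327,137,.09),(327,227,.09),(294,200,.09),(360,200,.09),(327,157,.124),(327,227,.124)): print(u,v,z,ray(u,v,z))
print("now lid: x for row 175.5 at tool z offsets")
for zl in(-.0086,-.0066,-.0046,-.0026):
  q=C.copy(); 
  for v in(175.5,206.5):
    d=np.linalg.inv(C)[:3,:3]@np.linalg.solve(K,[327,v,1]); o=np.linalg.inv(C)[:3,3]; print(zl,v,((o+d*(-zl-o[2])/d[2])*1e3).round(1))
```

```text
t 7.78 p [0.5415 0.2952 0.2837] yaw 11.33 tz [-0.001 -0.001 -1.   ] F [ 0.24 -0.49 -5.28] gap 0.0169 gf 60.4
far lid [(124, 76), (125, 73), (126, 68), (127, 71), (128, 121), (129, 218), (130, 249), (131, 252), (132, 253), (133, 253), (134, 254), (135, 254), (136, 254), (137, 236), (138, 193), (139, 210), (140, 243), (141, 253), (142, 253), (143, 253), (144, 253), (145, 253)]
near [(218, 130), (219, 129), (220, 129), (221, 129), (222, 129), (223, 128), (224, 130), (225, 125), (226, 103), (227, 71), (228, 52), (229, 52), (230, 52), (231, 52), (232, 50), (233, 50)] [(150, 253), (151, 253), (152, 253), (153, 254), (154, 253), (155, 223), (156, 152), (157, 120), (158, 119), (159, 118), (160, 121), (161, 136), (162, 173), (163, 211), (164, 226), (165, 225), (166, 221), (167, 212), (168, 190), (169, 167)]
[(289, 46), (290, 47), (291, 47), (292, 47), (293, 48), (294, 64), (295, 96), (296, 121), (297, 131), (298, 133), (299, 134), (312, 134), (313, 133), (314, 127), (315, 120), (316, 121), (317, 126), (318, 131), (319, 134), (320, 135), (321, 135), (322, 135), (323, 135), (324, 134), (325, 13
[... 160 characters left out ...]
(339, 124), (340, 131), (341, 135), (342, 136), (343, 135), (344, 135), (352, 135), (353, 135), (354, 135), (355, 135), (356, 128), (357, 112), (358, 90), (359, 73), (360, 68), (361, 69), (362, 69), (363, 69)]
327 137 0.09 [ 41.7   3.9 141.3]
327 227 0.09 [-33.8   4.1 141.3]
294 200 0.09 [ -9.9 -23.3 141.3]
360 200 0.09 [-10.   31.3 141.3]
327 157 0.124 [ 31.7   3.4 107.3]
327 227 0.124 [-20.8   3.6 107.3]
now lid: x for row 175.5 at tool z offsets
-0.0086 175.5 [40.6  2.1  8.6]
-0.0086 206.5 [26.6  2.1  8.6]
-0.0066 175.5 [41.1  2.1  6.6]
-0.0066 206.5 [27.2  2.1  6.6]
-0.0046 175.5 [41.5  2.1  4.6]
-0.0046 206.5 [27.9  2.1  4.6]
-0.0026 175.5 [42.   2.   2.6]
-0.0026 206.5 [28.5  2.1  2.6]
```

Run:
```python
from h import *
im=cv2.cvtColor(cv2.imread("pics/w2.png"),cv2.COLOR_BGR2GRAY).astype(float)
for rr in((300,315),(325,345)):
  r=im[rr[0]:rr[1]].mean(0);print("rib",rr,[(c,round(r[c])) for c in list(range(292,306))+list(range(338,352))])
P=[]
for i in range(4):
  vision.get_image("top"); s=manip.get_state(); P.append([*s["eef_pos"]])
print(np.round(P,4)); p=np.mean(P,0);R=Ro.from_rotvec(s["eef_rot"]).as_matrix();KT=cam("wrist")
ray=lambda u,v,z:(R.T@(pix2plane("w",u,v,z,KT)-p)*1e3).round(1)
print("far",ray(324.9,130.5,.09),"l",ray(289,136,.09),"r",ray(360.5,136,.09))
save("top","top2.png")
t=cv2.imread("pics/top2.png")[180:275,165:265]
cv2.imwrite("pics/z2.png",cv2.resize(t,None,fx=6,fy=6,interpolation=cv2.INTER_CUBIC))
f=lambda x,y,z: (((proj("top",p+R@np.array([x,y,0])+[0,0,z])-[165,180])+.5)*6-.5).round(0)
print("mag lid pred in z2 px:",[f(a,b,-.0066).tolist() for a,b in((.037,.026),(.037,-.026),(-.037,-.026),(-.037,.026))])
```

```text
rib (300, 315) [(292, 23), (293, 20), (294, 21), (295, 21), (296, 19), (297, 18), (298, 19), (299, 31), (300, 42), (301, 49), (302, 52), (303, 51), (304, 54), (305, 54), (338, 55), (339, 54), (340, 54), (341, 52), (342, 53), (343, 49), (344, 41), (345, 29), (346, 20), (347, 19), (348, 18), (349, 22), (350, 23), (351, 21)]
rib (325, 345) [(292, 26), (293, 25), (294, 23), (295, 20), (296, 17), (297, 18), (298, 18), (299, 29), (300, 41), (301, 48), (302, 51), (303, 52), (304, 53), (305, 52), (338, 53), (339, 54), (340, 52), (341, 52), (342, 51), (343, 48), (344, 39), (345, 28), (346, 19), (347, 18), (348, 18), (349, 20), (350, 22), (351, 26)]
[[0.5416 0.2944 0.2839]
 [0.5418 0.294  0.2841]
 [0.5419 0.2938 0.2842]
 [0.542  0.2937 0.2843]]
far [ 41.6   2.9 194.1] l [ 36.6 -30.5 194.1] r [ 36.5  36.1 194.1]
mag lid pred in z2 px: [[133.0, 121.0], [-24.0, 155.0], [13.0, 380.0], [172.0, 345.0]]
```

View pics/z2.png

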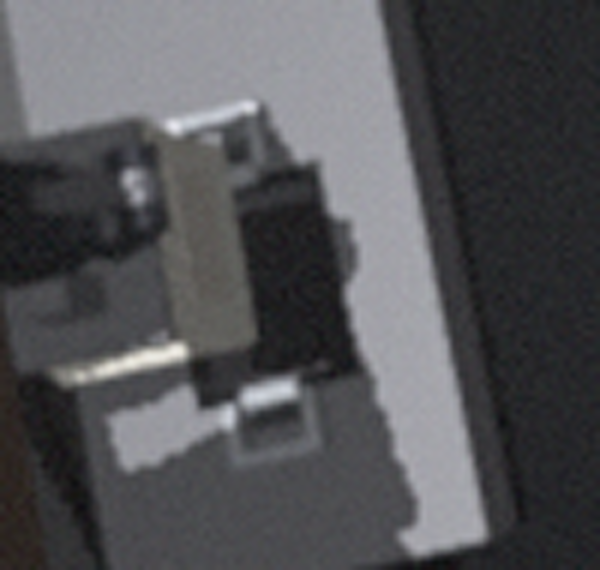

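Emit:
jog_arm --pt "0 -6 0 25 0 0 0" --pt "0 0 0 35 0 0 0" --pt "0 0 0 17 0 0 0" --pt "0 0 0 0 0 0 0" --pt "0 0 0 0 0 0 0" --pt "0 0 0 0 0 0 0" --pt "0 0 0 0 0 0 0"

```text
time_s: 8.9
eef_pos: [0.5362, 0.2935, 0.208]
eef_rot: [-3.126, -0.307, -0.002]
force: [0.1, -0.2, -4.5]
finger_gap: 0.0172
grasp_force: 60.3
```

Run:
```python
from h import *
s,R=st(); save("wrist","w3.png"); save("scene","s3.png"); st()
im=cv2.imread("pics/s3.png")[150:250,380:500]; w=cv2.imread("pics/w3.png")[60:300,180:480]
o=np.zeros((600,800,3),np.uint8); o[:300,:360]=cv2.resize(im,(360,300),interpolation=cv2.INTER_CUBIC); 
o[120:600,360:]=cv2.resize(w,(600,480),interpolation=cv2.INTER_CUBIC)[:,80:520]
cv2.imwrite("pics/z3.png",o)
```

```text
t 8.9 p [0.5362 0.2935 0.208 ] yaw 11.23 tz [ 0.001  0.    -1.   ] F [ 0.14 -0.18 -4.46] gap 0.0172 gf 60.3
t 9.0 p [0.5361 0.2935 0.2076] yaw 11.23 tz [ 0.001  0.    -1.   ] F [-0.58 -0.11 -4.81] gap 0.0171 gf 60.3
```

View pics/z3.png

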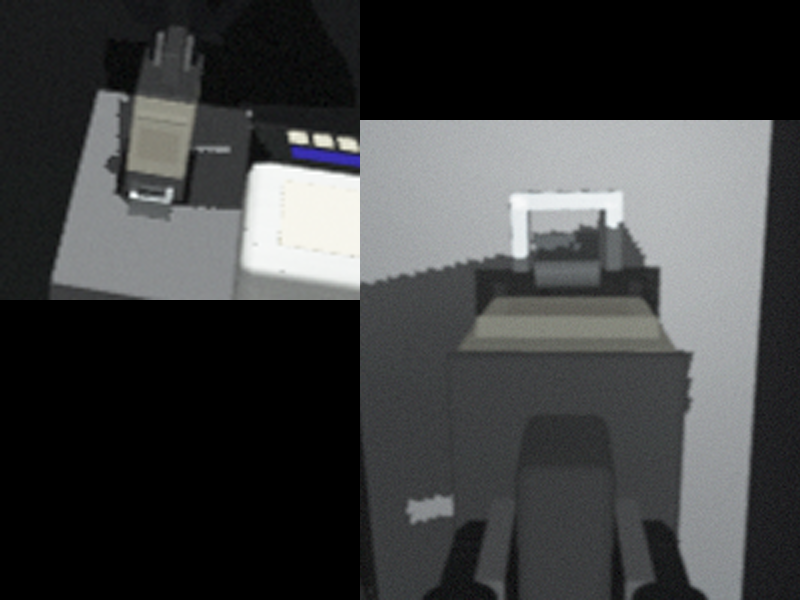

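Run:
```python
from h import *
s,R=st();p=np.array(s["eef_pos"]);KT=cam("wrist")
im=cv2.cvtColor(cv2.imread("pics/w3.png"),cv2.COLOR_BGR2GRAY).astype(float)
print([(r,round(im[r,298:318].mean())) for r in range(140,182)]); print([(r,round(im[r,352:366].mean()),round(im[r,280:300].mean())) for r in range(126,142)])
for r0,r1 in((137,143),(151,154),(185,200)):
  q=np.diff(im[r0:r1,255:400].mean(0)); k=np.argsort(-abs(q))[:10]; print(r0,sorted([(int(i)+255,round(q[i])) for i in k]))
ray=lambda u,v,z:(R.T@(pix2plane("w",u,v,z,KT)-p)*1e3).round(1)
z=p[2]
for v in(133,134,135):print("well",v,ray(324,v,.09))
for v in(148,149,150):print("bot",v,ray(324,v,z-.0966),ray(324,v,z-.1))
for v in(175,176,177):print("lid",v,ray(324,v,z-.0066))
```

```text
t 9.0 p [0.5361 0.2935 0.2076] yaw 11.23 tz [ 0.001  0.    -1.   ] F [-0.58 -0.11 -4.81] gap 0.0171 gf 60.3
[(140, 66), (141, 64), (142, 58), (143, 50), (144, 44), (145, 39), (146, 41), (147, 47), (148, 72), (149, 95), (150, 100), (151, 99), (152, 96), (153, 97), (154, 96), (155, 94), (156, 96), (157, 105), (158, 121), (159, 131), (160, 133), (161, 131), (162, 131), (163, 132), (164, 131), (165, 131), (166, 131), (167, 130), (168, 122), (169, 107), (170, 99), (171, 100), (172, 101), (173, 102), (174, 99), (175, 86), (176, 64), (177, 56), (178, 61), (179, 63), (180, 65), (181, 64)]
[(126, 115, 178), (127, 107, 161), (128, 101, 131), (129, 104, 100), (130, 104, 86), (131, 105, 82), (132, 96, 79), (133, 72, 76), (134, 51, 67), (135, 43, 54), (136, 44, 45), (137, 45, 42), (138, 44, 42), (139, 44, 41), (140, 45, 40), (141, 47, 44)]
137 [(277, -14), (306, 17), (307, 17), (308, 11), (338, -12), (339, -18), (340, -10), (368, 37), (369, 51), (370, 31)]
151 [(282, 14), (283, 17), (284, 17), (362, -17), (363, -22), (364, -14), (367, 16), (368, 44), (369, 46), (370, 24)]
185 [(255, 3), (262, -2), (282, -2), (317, 2), (382, 12), (383, 32), (384, 29), (385, 20), (386, 7), (393, 2)]
well 133 [ 47.3   1.4 117.7]
well 134 [ 46.6   1.4 117.7]
well 135 [ 45.9   1.4 117.7]
bot 148 [39.6  1.3 96.6] [ 39.1   1.3 100. ]
bot 149 [38.9  1.3 96.6] [ 38.4   1.3 100. ]
bot 150 [38.3  1.3 96.6] [ 37.8   1.3 100. ]
lid 175 [41.3  0.8  6.6]
lid 176 [40.9  0.8  6.6]
lid 177 [40.4  0.8  6.6]
```

Emit:
jog_arm --pt "0 0 0 10 0 0 0" --pt "0 0 0 10 0 0 0" --pt "0 0 0 8 0 0 0" --pt "0 0 0 6 0 0 0" --pt "0 0 0 0 0 0 0"

```text
time_s: 9.62
eef_pos: [0.5359, 0.2933, 0.1727]
eef_rot: [3.126, 0.307, -0.001]
force: [0.8, 0.2, -5.5]
finger_gap: 0.0173
grasp_force: 60.4
```

Emit:
jog_arm --pt "0 0 0 6 0 0 0" --pt "0 0 0 6 0 0 0" --pt "0 0 0 6 0 0 0" --pt "0 0 0 0 0 0 0"

```text
time_s: 10.12
eef_pos: [0.5358, 0.2933, 0.1547]
eef_rot: [3.126, 0.307, -0.001]
force: [1.4, -0.7, -5.5]
finger_gap: 0.0172
grasp_force: 60.3
```

No contact forces, so it is sliding freely. Next it goes to the rollers.

Emit:
jog_arm --pt "0 0 0 6 0 0 0" --pt "0 0 0 6 0 0 0" --pt "0 0 0 4 0 0 0" --pt "0 0 0 0 0 0 0"

```text
time_s: 10.62
eef_pos: [0.5359, 0.2934, 0.1389]
eef_rot: [3.126, 0.307, -0.001]
force: [0.1, -0.3, -5.4]
finger_gap: 0.017
grasp_force: 60.5
```

Emit:
jog_arm --pt "0 0 0 3 0 0 0" --pt "0 0 0 2 0 0 0" --pt "0 0 0 0 0 0 0"

```text
time_s: 11.0
eef_pos: [0.5359, 0.2934, 0.1345]
eef_rot: [3.126, 0.307, -0.0]
force: [-3.1, -1.8, -0.2]
finger_gap: 0.0168
grasp_force: 61.3
```

Emit:
jog_arm --pt "0 0 0 1.5 0 0 0" --pt "0 0 0 1.5 0 0 0" --pt "0 0 0 0 0 0 0"

```text
time_s: 11.38
eef_pos: [0.5359, 0.2934, 0.1308]
eef_rot: [3.126, 0.307, -0.001]
force: [-0.3, 0.1, -3.7]
finger_gap: 0.0169
grasp_force: 60.9
```

Emit:
jog_arm --pt "0 0 0 1 0 0 0" --pt "0 0 0 1 0 0 0" --pt "0 0 0 0 0 0 0"

```text
time_s: 11.75
eef_pos: [0.5357, 0.2933, 0.1285]
eef_rot: [3.126, 0.307, -0.002]
force: [-0.3, 0.3, -11.1]
finger_gap: 0.0173
grasp_force: 59.9
```

Emit:
jog_arm --pt "0 0 0 1 0 0 0" --pt "0 0 0 0.5 0 0 0" --pt "0 0 0 0 0 0 0"

```text
time_s: 12.12
eef_pos: [0.5357, 0.2933, 0.1273]
eef_rot: [3.126, 0.307, -0.001]
force: [0.5, 0.8, -14.0]
finger_gap: 0.0168
grasp_force: 59.5
```

Emit:
jog_arm --pt "0 0 0 0.7 0 0 0" --pt "0 0 0 0.3 0 0 0" --pt "0 0 0 0 0 0 0"

```text
time_s: 12.5
eef_pos: [0.5359, 0.2933, 0.1267]
eef_rot: [3.126, 0.307, -0.0]
force: [-0.6, 0.6, -11.7]
finger_gap: 0.0168
grasp_force: 59.6
```

Emit:
jog_arm --pt "0 0 0 0.7 0 0 0" --pt "0 0 0 0.3 0 0 0" --pt "0 0 0 0 0 0 0"

```text
time_s: 12.88
eef_pos: [0.536, 0.2934, 0.1266]
eef_rot: [3.127, 0.307, 0.001]
force: [-5.1, -2.2, 1.5]
finger_gap: 0.0172
grasp_force: 61.5
```

Emit:
jog_arm --pt "0 0 0 0.5 0 0 0" --pt "0 0 0 0 0 0 0"

```text
time_s: 13.12
eef_pos: [0.536, 0.2933, 0.1266]
eef_rot: [-3.126, -0.308, -0.001]
force: [-6.0, -3.1, 5.5]
finger_gap: 0.017
grasp_force: 62.1
```

Emit:
jog_arm --pt "0.5 0 0 0 0 0 0" --pt "0.5 0 0 0 0 0 0" --pt "0.5 0 0 0 0 0 0" --pt "0.5 0 0 -15 0 0 0" --pt "0.5 0 0 -35 0 0 0" --pt "0.5 0 0 -50 0 0 0" --pt "0.5 0 0 -20 0 0 0" --pt "0.5 0 0 0 0 0 0"

```text
time_s: 14.12
eef_pos: [0.5365, 0.2936, 0.2476]
eef_rot: [-3.125, -0.307, -0.006]
force: [-0.2, 0.1, -1.4]
finger_gap: 0.0429
grasp_force: 0.0
```

Run:
```python
from h import *
to(.5159,-.1665,16.4); save("wrist","w4.png"); save("scene","s4.png")
im=cv2.imread("pics/s4.png")[150:250,380:500]; w=cv2.imread("pics/w4.png")[60:360,180:480]
o=np.zeros((450,800,3),np.uint8); o[:300,:360]=cv2.resize(im,(360,300),interpolation=cv2.INTER_CUBIC); 
o[:,350:]=cv2.resize(w,(450,450))
cv2.imwrite("pics/z4.png",o)
```

```text
t 14.12 p [0.5365 0.2936 0.2476] yaw 11.23 tz [ 0.004  0.001 -1.   ] F [-0.24  0.09 -1.39] gap 0.0429 gf 0.0
tool mm [-109.8  447.3   -0.7]
rz -0.52
```

View pics/z4.png

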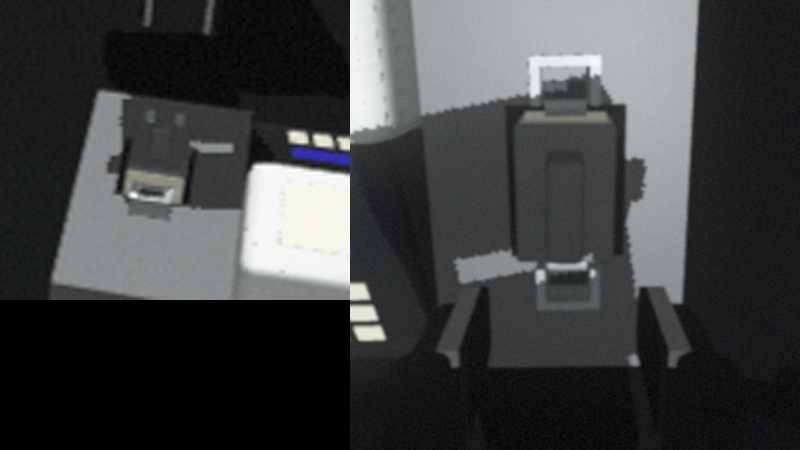

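Emit:
jog_arm --pt "0.6 -9 37 0 0 0 0" --pt "0.6 -13 53 0 0 0 0" --pt "0.6 -13 53 0 0 0 0" --pt "0.6 -13 53 0 0 0 0" --pt "0.6 -13 53 0 0 0 0" --pt "0.6 -13 53 0 0 0 0" --pt "0.6 -13 53 0 0 0 0" --pt "0.6 -13 53 0 0 0 0" --pt "0.6 -10 39 0 0 0 -0.52" --pt "0.6 0 0 0 0 0 0" --pt "0.6 0 0 0 0 0 0" --pt "0.6 0 0 0 0 0 0"

```text
time_s: 15.72
eef_pos: [0.5152, -0.1654, 0.245]
eef_rot: [-3.109, -0.45, 0.001]
force: [-0.1, -0.1, 0.3]
finger_gap: 0.0515
grasp_force: 0.0
```

Run:
```python
from h import *
to(.5159,-.1665,16.4); save("wrist","w5.png"); KT=cam("wrist")
c,s=np.cos(np.radians(16.4)),np.sin(np.radians(16.4))
im=cv2.imread("pics/w5.png")
q=[proj("wrist",[.5159+a*c-b*s,-.167+a*s+b*c,.124],KT) for a,b in((.025,.009),(-.025,.009),(-.025,-.009),(.025,-.009))]
print(np.round(q))
cv2.polylines(im,[np.int32(q)],True,(0,0,255),1); cv2.imwrite("pics/w5b.png",im)
```

```text
t 15.72 p [ 0.5152 -0.1654  0.245 ] yaw 16.47 tz [-0.001  0.    -1.   ] F [-0.08 -0.15  0.29] gap 0.0515 gf 0.0
tool mm [ 0.4  1.2 -0. ]
rz 0.01
[[312. 162.]
 [313. 225.]
 [336. 225.]
 [336. 162.]]
```

View pics/w5b.png

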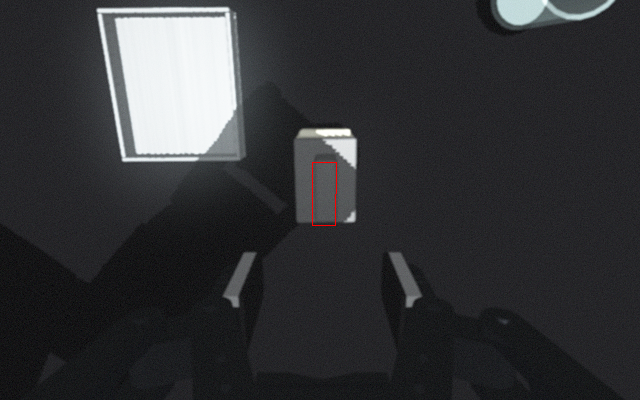

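Emit:
jog_arm --pt "0.6 2 1 35 0 0 0" --pt "0.6 0 0 40 0 0 0" --pt "0.6 0 0 40 0 0 0" --pt "0.6 0 0 20 0 0 0" --pt "0.6 0 0 14 0 0 0" --pt "0.6 0 0 0 0 0 0" --pt "0 0 0 0 0 0 0" --pt "0 0 0 0 0 0 0" --pt "0 0 0 0 0 0 0" --pt "0 0 0 0 0 0 0" --pt "0 0 0 0 0 0 0"

```text
time_s: 17.15
eef_pos: [0.5178, -0.1671, 0.0973]
eef_rot: [3.108, 0.449, 0.002]
force: [-0.4, 0.1, 7.2]
finger_gap: 0.0169
grasp_force: 59.4
```

Emit:
jog_arm --pt "0 0 0 -8 0 0 0" --pt "0 0 0 -20 0 0 0" --pt "0 0 0 -30 0 0 0" --pt "0 0 0 -10 0 0 0" --pt "0 0 0 0 0 0 0" --pt "0 0 0 0 0 0 0" --pt "0 0 0 0 0 0 0"

```text
time_s: 18.02
eef_pos: [0.5171, -0.1667, 0.1634]
eef_rot: [-3.109, -0.449, 0.002]
force: [0.7, 1.0, -2.5]
finger_gap: 0.0173
grasp_force: 58.8
```

Run:
```python
from h import *
F=[]
for i in range(8): vision.get_image("wrist"); F.append(manip.get_state()["force"])
print(np.mean(F,0),np.std(F,0)); to(.5475,-.0065,17)
```

```text
[ 0.02602515  0.24478391 -2.38507474] [0.50781268 0.32623569 0.21452265]
t 18.43 p [ 0.5174 -0.1668  0.1642] yaw 16.43 tz [-0. -0. -1.] F [-0.08  0.32 -2.22] gap 0.017 gf 58.8
tool mm [  74.3 -145.3   -0. ]
rz -0.06
```

Emit:
jog_arm --pt "0 10 -20 0 0 0 0" --pt "0 22 -42 0 0 0 0" --pt "0 22 -42 0 0 0 0" --pt "0 14 -28 0 0 0 0" --pt "0 5 -12 0 0 0 0" --pt "0 0 0 10 0 0 0" --pt "0 0 0 20 0 0 0" --pt "0 0 0 16 0 0 0" --pt "0 0 0 8 0 0 0" --pt "0 0 0 0 0 0 0"

```text
time_s: 19.68
eef_pos: [0.5465, -0.0085, 0.1097]
eef_rot: [-3.109, -0.448, 0.002]
force: [0.4, -0.1, -2.4]
finger_gap: 0.0172
grasp_force: 58.9
```

Emit:
jog_arm --pt "0 0 0 3 0 0 0" --pt "0 0 0 2 0 0 0" --pt "0 0 0 0 0 0 0"

```text
time_s: 20.05
eef_pos: [0.5467, -0.0081, 0.1054]
eef_rot: [3.109, 0.449, 0.0]
force: [-0.1, -0.2, -2.8]
finger_gap: 0.017
grasp_force: 58.9
```

Emit:
jog_arm --pt "0 0 0 1.5 0 0 0" --pt "0 0 0 1 0 0 0" --pt "0 0 0 0.7 0 0 0" --pt "0 0 0 0 0 0 0"

```text
time_s: 20.55
eef_pos: [0.5467, -0.0081, 0.102]
eef_rot: [3.109, 0.449, -0.0]
force: [0.3, 0.2, -2.2]
finger_gap: 0.0173
grasp_force: 58.9
```

Emit:
jog_arm --pt "0 0 0 0.6 0 0 0" --pt "0 0 0 0.4 0 0 0" --pt "0 0 0 0 0 0 0"

```text
time_s: 20.92
eef_pos: [0.5467, -0.0082, 0.1013]
eef_rot: [3.109, 0.449, 0.0]
force: [-1.1, -0.7, 2.1]
finger_gap: 0.0169
grasp_force: 59.6
```

Contact with the tray floor. I'll release and retreat.

Emit:
jog_arm --pt "0.5 0 0 0 0 0 0" --pt "0.5 0 0 0 0 0 0" --pt "0.5 0 0 0 0 0 0" --pt "0.5 0 0 -15 0 0 0" --pt "0.5 0 0 -40 0 0 0" --pt "0.5 0 0 -50 0 0 0" --pt "0.5 -30 0 -40 0 0 0" --pt "0.5 0 0 0 0 0 0" --pt "0.5 0 0 0 0 0 0" --pt "0.5 0 0 0 0 0 0"

```text
time_s: 22.18
eef_pos: [0.5179, -0.0164, 0.2452]
eef_rot: [-3.109, -0.449, 0.002]
force: [0.6, -0.1, 0.6]
finger_gap: 0.0428
grasp_force: 0.0
```

Run:
```python
from h import *
st(); save("wrist","w6.png"); save("scene","s6.png")
o=np.zeros((600,800,3),np.uint8); o[:400,:640]=cv2.imread("pics/w6.png"); o[360:600,:800]=cv2.resize(cv2.imread("pics/s6.png")[150:270,200:600],(800,240))
cv2.imwrite("pics/z6.png",o)
```

```text
t 22.18 p [ 0.5179 -0.0164  0.2452] yaw 16.44 tz [-0.002  0.    -1.   ] F [ 0.64 -0.08  0.57] gap 0.0428 gf 0.0
```

View pics/z6.png

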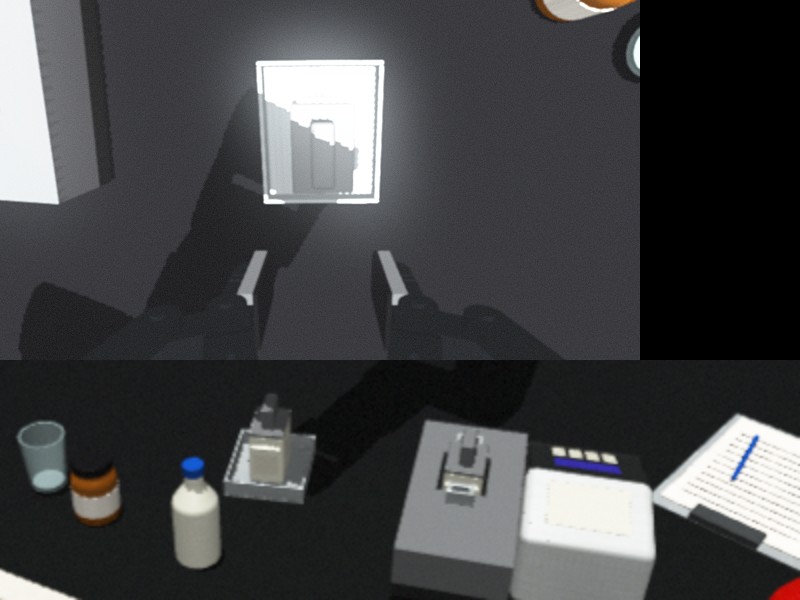

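The light magazine stands upright inside the tray (rib near (322,155)). The heavy one is seated in the well, around (465,465) in the lower view. The bottles and beaker are untouched.

```bash
python3 -c "
from rig import manip
print(manip.hand_in())"
```

```text
the job is handed in; nothing more can be done
None
```

The heavier magazine (about 0.52 kg, against about 0.26 kg for the other) is snapped fully home in the photometer well, the lighter one stands upright in the steel tray, and the job was handed in at about 22 s.

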